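# Slide the thread-box tray past its spring catch

## Robot

A 6-joint arm with a two-finger parallel gripper is mounted at the origin on the work surface. World frame = base frame: x ahead of the robot, y to its left, z up, the work surface at z = 0. Lengths are in m, angles in rad, forces in N, time in s.
With the tool pointing down it reaches from about 0.375 to 0.975 m from the base axis. Payload 3.8 kg.
Tool frame: the origin (TCP) lies at the very end of the fingers, on their centre line; the grasp point (between the pads) lies 19 mm behind it; z points along the fingers, y is the direction in which the jaws open and shut (so a half turn about z gives the same grasp; the last joint's range is limited). The gripper opens to 85 mm and grips with 20 to 120 N. Pads are 22 mm wide; open, the fingers measure 114 mm over their backs; the gripper's body (76 mm by 85 mm) begins 54 mm behind the grasp point. The pads swing forward as they close: fully open they stand 13 mm farther back than shut.
Start: joints at [1.281, 0.264, 1.604, -0, 1.274, -0.037], TCP at [0.169, 0.654, 0.231] pointing down, gripper open.
Joint ranges: [-2.63, 2.63], [-0.94, 2.18], [0.31, 2.57], [-1.31, 4.45], [0, 2.66], [-2.55, 2.55]. Speed limits (rad/s): [2.57, 2.57, 3.14, 3.14, 3.14, 3.14].

## Interface

Orientations are given as a rotation vector (axis times angle).
In Python, from workcell import status, read_camera, camera_info, order gives the robot as it stands.
- The arm moves only by the tool move_arm, never from a script. Its argument "deltas" is a list of rows, each a list of 3 entries, a list of its own where there are three numbers: the turn, a rotation vector about the world's x, y, z as a fraction of full scale, then the shift along the world's x, y, z as a fraction of full scale, then the closure, from -1 (fully open) to 1 (shut), so that 0 is half open. A call has 1 to 20 rows; each row is the pose to reach, as a shift and turn from the pose commanded when the call began; what a row does not reach only later rows make up. Full scale, the value 1, is 0.1 m for a shift and pi/2 rad for a turn. A row lasts 1/8 s, in which the tool goes at most 62.5 mm and 10.7 degrees, less where a joint would pass 70% of its speed; a pose out of reach is approached as far as the arm can. A call with a number of a shift or a turn outside -1 to 1 is refused whole. A call with a gripper value outside its range is refused whole. The fingers move at their own pace and stop on an object; "grip_force" is the grip in N (left out, the last holds). Time passes only in rows, so rows that repeat a pose let the fingers close. It gives the time, the measured TCP pose, the force and the opening at its end, in the units of the state.
- status.read_state(): the state, without advancing time (a new reading comes with each control period).
- read_camera(name): name is "scene" or "top" or "wrist"; returns (picture, depth): 480x640x3 uint8, red, green, blue; 480x640 float32, m along the optical axis (not along the pixel's ray), 0 where there is no reading.
- camera_info(name): a dict with "K" (3x3 intrinsics, pixels), "R" (3x3) and "t" (3): a world point X has camera coordinates R X + t. Camera axes: x right, y down, z forward; pixel columns grow to the right and rows downward; lengths in m; the calibration is good to about 2 mm. The wrist camera is an equidistant fisheye: a pixel r from the principal point sees the ray r / f radians off the axis. A picture is of the moment at which its call begins: read the wrist's pose just before it. camera_info takes no time and is no camera call; for the wrist camera it gives the pose at the moment of the call.
- order.finish_job(): hands the job in, once; it reports no verdict.
The state is a dict: "time": time; "q": joint angles; "joint_vel": joint speeds; "joint_torque": joint torques, N m; "tool_pos": TCP position; "tcp_rot": TCP orientation; "wrist_force": force on the tool from outside, world axes, zero at the start; "torque": the same for the moment, N m; "width": opening from 0.0 (shut) to 1.0 (fully open).
Only numpy, scipy, OpenCV 4.12 (cv2) and the standard library are available. Lean on these libraries where they do the work, as an engineer would, in place of code of your own. Each camera call takes 0.05 s, during which the arm holds its last target. There are 200 camera calls.

## Task

Push the upper tray of the thread box along to the other end of the box, past its spring catch. Press the catch bar fully down with the fingertips and keep it fully down while you push the tray along by its ear, until the ear has gone right past the stop block and the tray is fully home; then let go, so that the catch springs up behind it. Do not force the tray past the stop, pick nothing up, and leave the spool, the thread cone and the tape case where they stand.

Things in the scene. Friction and masses are not known exactly. Their poses are not given: they have to be found in the camera images.
- thread_box: White plastic thread box, 150 x 230 x 55 mm high (x, y, z), fixed to the table, turned by up to 0.35 rad. Origin: centre of its underside, on the table. Rows of spools inside. Half its top is covered by a shallow white tray (140 x 130 mm, walls up to 83 mm above the table) that slides along the box's +y. The catch bar runs along the box's +x side (away from the robot).
- tray (a joint): Slide of the tray along the box's +y, m: 0 at the -y end, 0.080 fully home (end stop). Starts at 0 to 0.035. Its ear is at box y = joint - 0.040. At 0.045 the ear meets the stop block and is blocked unless the catch is pressed; from 0.069 on it is past. About 2 N of friction; it stays where it is left.
- catch (a joint): Travel of the spring catch bar, m: 0 up, 0.010 fully down (hard end). Spring 2 N at the top, 6 N at the bottom; springs up when let go. Below 0.0045 its stop block stands in the ear's way. It goes straight down and stays level wherever it is pressed.
- bar_top (a point): On the bar's top face, in the fingertip lane, at box x = 108, y = -55 mm; 54 mm above the table when up, 44 mm when down. The flat aluminium bar is 50 mm wide (box x 78 to 128 mm), 170 mm long (box y -112.5 to +57.5 mm), 8 mm thick, with thumb ribs at its -y end. The lane from box x = 90 to 128 mm is free along the whole bar.
- stop_top (a point): Centre of the top of the dark steel stop block on the catch bar, 12 x 10 x 8 mm high above the bar (box x = 78 to 90 mm, y = 12 to 22 mm); moves down with the bar.
- ear_push (a point): Centre of the ear's pushing face (looking to the box's -y), at box x = 108 mm, 70 mm above the table; push it to the box's +y. The ear is a plain white tab at the middle of the tray's +x wall, 14 mm thick along y, 25 mm high (57.5 to 82.5 mm above the table), sticking out over the bar to box x = 124 mm, 3.5 mm above the raised bar.
- spool: Loose upright thread spool, 34 mm diameter, 45 mm high, origin at the centre of its underside. Leave alone.
- cone: Loose upright cream thread cone, 68 mm diameter, 100 mm high, origin at the centre of its underside. Leave alone.
- tape_case: Loose grey tape-measure case, 56 x 56 x 26 mm, origin at the centre of its underside. Leave alone.

How it is judged:
On the way, in this order (a step that is already met when the one before it is completed fails the run):
1. the catch bar is pressed down by the fingers before the tray has reached the block (value of joint catch above 0.0065 m and contact force between the fingers and catch above 1 N and value of joint tray below 0.05 m), for 0.1 s.
2. the tray's ear is past the block while the fingers still hold the catch down (value of joint tray above 0.0695 m and value of joint catch above 0.0065 m and contact force between the fingers and catch above 1 N), for 0.1 s.
At the end, for the whole second after the job is handed in: The tray stands within 6 mm of its +y end and at rest, the catch bar is up again (within 2 mm) behind the ear, and spool, cone and tape case are within 20 mm of where they stood (value of joint tray above 0.074 m and value of joint catch below 0.002 m and velocity of joint tray between -0.005 and 0.005 m/s and distance of each of spool, cone, tape_case from where it was at the start of the episode below 0.02 m); the robot touches nothing.
It fails at once if the tray goes over the stop block without the catch being held down (forced past, or the catch let go under the ear) (value of joint tray between 0.05 and 0.066 m and value of joint catch below 0.0053 m).
It fails at once if the spool is moved, tipped or lifted (distance of spool from where it was at the start of the episode above 0.02 m or angle between spool's own z axis and vertical above 0.4 rad).
It fails at once if the thread cone is moved, tipped or lifted (distance of cone from where it was at the start of the episode above 0.02 m or angle between cone's own z axis and vertical above 0.4 rad).
It fails at once if the tape case is moved or lifted (distance of tape_case from where it was at the start of the episode above 0.02 m).
It also fails if it takes over 35 s, if anything falls off the work surface, if the arm or the gripper's body presses on something with over 40 N, if the wrist force passes 120 N, or if a joint passes its speed limit or range.

## Working session

There is one attempt and no reset: what is moved stays moved. The work goes in short steps, Python scripts to look and compute and a tool call to move; the robot and the scene stay as the last step left them, time stands still between calls to the robot, and variables do not carry over. Pictures are saved under pics/ and viewed, about 8 in all and at most 12, crops included, and the job is handed in when it is done.

Besides the shell and the picture viewer there is one more tool, called after ">>>" as name(argument=value, ...), one argument or row to a line, values as JSON. move_arm: Moves the arm, as the interface text tells. Its arguments: {"type":"object","properties":{"deltas":{"type":"array","items":{"type":"array"}},"grip_force":{"type":"number"}},"required":["deltas"]}

```bash
mkdir -p pics
python3 - <<'E'
from workcell import status, read_camera, camera_info
import cv2,numpy as np
print(status.read_state())
for n in("scene","top"):
    p,d=read_camera(n); np.savez(n+".npz",p=p,d=d,**{k:np.array(v) for k,v in camera_info(n).items() if k in"KRt"})
    cv2.imwrite(f"pics/{n}0.png",p[...,::-1])
E
```

```text
{'time': 0.0, 'q': array([ 1.28109883e+00,  2.64745454e-01,  1.60534673e+00, -6.46158467e-06,
        1.27370438e+00, -3.69211742e-02]), 'joint_vel': array([-0.00078945,  0.00048239, -0.00137755,  0.00052274,  0.0011184 ,
        0.00074666]), 'joint_torque': array([ 4.15376480e-04, -5.15130258e+01, -3.67309034e+01, -6.77147546e-05,
        1.30864192e-02, -1.16130329e-05]), 'tool_pos': array([0.16862517, 0.65285632, 0.22998194]), 'tcp_rot': array([-0.39595627, -3.1161833 ,  0.00341704]), 'wrist_force': array([ 0.18929787,  0.41655729, -0.04609069]), 'torque': array([ 0.02251335, -0.02754869, -0.02300746]), 'width': 0.9962574101686923}
```

View pics/top0.png

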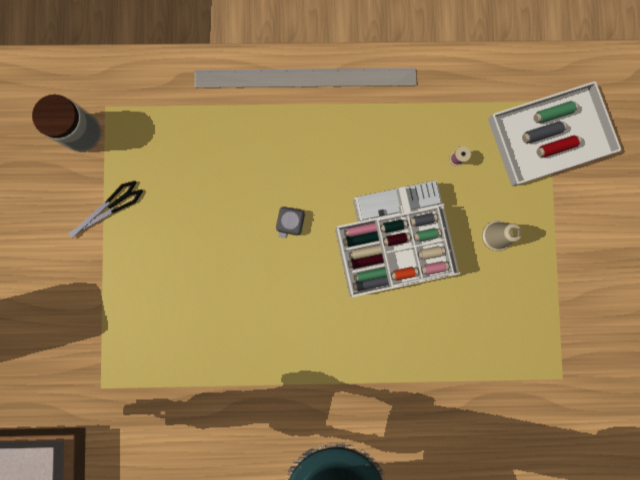

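View pics/scene0.png

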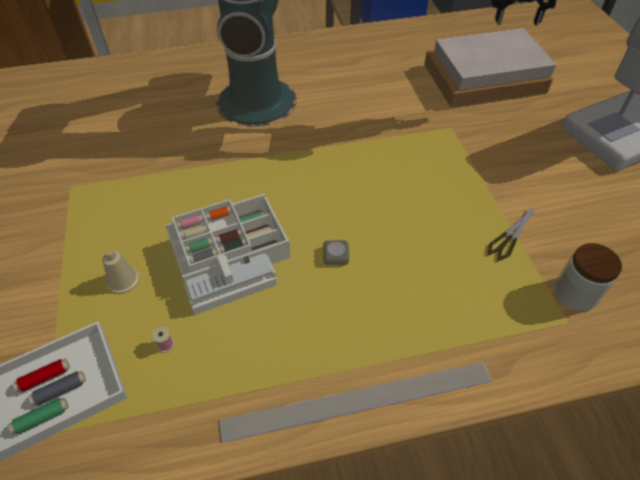

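The top view shows the box at about (400,240), the bar along its upper side (355–440, 180–215), the ear at about (407,195), the dark stop at about (382,212) and the thumb ribs on the right. The spool is at (461,155), the cone at (500,235) and the tape case at (290,221).

```bash
cat > h.py <<'E'
import numpy as np
def load(n):
    z=np.load(n+".npz"); return [z[k] for k in("p","d","K","R","t")]
def cast(u,v,z,K,R,t):
    r=R.T@np.linalg.inv(K)@[u,v,1]; c=-R.T@t; return c+r*(z-c[2])/r[2]
def cloud(d,K,R,t):
    v,u=np.mgrid[:480,:640]; P=np.stack([(u-K[0,2])/K[0,0]*d,(v-K[1,2])/K[1,1]*d,d],-1)
    return (P-t)@R
E
python3 - <<'E'
from h import *; import cv2
p,d,K,R,t=load("top"); X=cloud(d,K,R,t); print("cam",-R.T@t,K[0,0])
c=cv2.resize(p[170:305,325:480],None,fx=5,fy=5,interpolation=cv2.INTER_CUBIC); cv2.imwrite("pics/topc.png",c[:600,:,::-1])
for n,(u,v,z) in dict(spool=(461,155,.045),cone=(510,233,.1),tape=(290,221,.026)).items(): print(n,cast(u,v,z,K,R,t),X[v,u])
# box: tray/box high points
for lo,hi in((.048,.060),(.074,.09),(.03,.09)):
    m=((X[...,2]>lo)&(X[...,2]<hi)).astype(np.uint8); m[:,:330]=0;m[:,465:]=0;m[:170]=0;m[305:]=0
    cs,_=cv2.findContours(m,0,1); k=max(cs,key=cv2.contourArea); q=np.array([X[b,a,:2] for a,b in k[:,0]],np.float32)
    print(lo,hi,m.sum(),cv2.minAreaRect(q))
E
```

```text
cam [0.47713774 0.05154825 1.02511685] 465.17130433733
spool [ 0.72788443 -0.28086382  0.045     ] [ 0.72802598 -0.28105147  0.04444671]
cone [ 0.55365996 -0.35520966  0.1       ] [ 0.55418696 -0.35801096  0.0936288 ]
tape [0.59231712 0.08879319 0.026     ] [0.59239021 0.08881683 0.02536597]
0.048 0.06 2854 ((0.6207751631736755, -0.10062579065561295), (0.057466961443424225, 0.08428597450256348), 10.299930572509766)
0.074 0.09 2741 ((0.5589144229888916, -0.16119959950447083), (0.19365423917770386, 0.13117066025733948), 11.305779457092285)
0.03 0.09 8658 ((0.5529513359069824, -0.13197775185108185), (0.20357997715473175, 0.2328205555677414), 11.112504005432129)
```

View pics/topc.png

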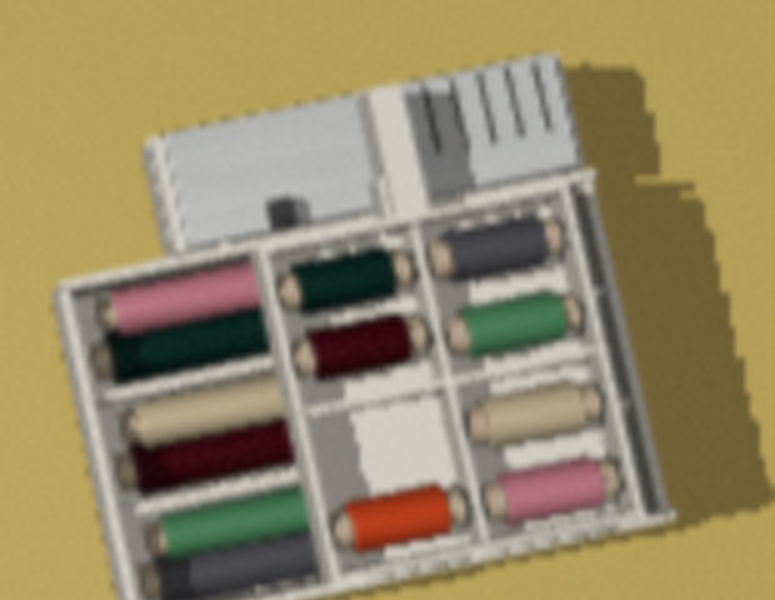

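```bash
cat >> h.py <<'E'
A=np.deg2rad(11.11); C=np.array([.5270,-.1371]); M=np.array([[np.cos(A),-np.sin(A)],[np.sin(A),np.cos(A)]])
w2b=lambda P:(np.asarray(P)[...,:2]-C)@M
b2w=lambda P:C+M@np.asarray(P)
E
python3 - <<'E'
from h import *; import cv2
p,d,K,R,t=load("top"); X=cloud(d,K,R,t); B=w2b(X)*1e3; Z=X[...,2]*1e3
q=lambda a,b,z:np.round(w2b(cast(325+a/5-.4,170+b/5-.4,z,K,R,t))*1e3,1)
print("stop dark",q(282,212,.062),"ear edges",q(407,100,.0825),q(415,180,.0825),q(368,95,.0825), "bar corners",q(150,137,.054),q(555,57,.054))
m=(Z>70)&(Z<90)&(B[...,0]>92)&(B[...,0]<122)&(abs(B[...,1])<110); print("ear depth top",m.sum(),np.percentile(B[m],[2,50,98],axis=0),Z[m].mean())
m=(Z>44)&(Z<60)&(B[...,0]>80)&(B[...,0]<150)&(abs(B[...,1])<130);print("bar",B[m].min(0),B[m].max(0),np.median(Z[m]))
p,d,K,R,t=load("scene"); X=cloud(d,K,R,t); B=w2b(X)*1e3; Z=X[...,2]*1e3
m=(Z>60)&(Z<90)&(B[...,0]>92)&(B[...,0]<130)&(abs(B[...,1])<110); print("scene ear",m.sum(),np.percentile(B[m],[2,50,98],axis=0),np.percentile(Z[m],[2,98]))
m=(Z>44)&(Z<58)&(B[...,0]>80)&(B[...,0]<150)&(abs(B[...,1])<130);print("bar",B[m].min(0),B[m].max(0))
print(b2w([.109,-.080]),b2w([.109,-.07]),M)
E
```

```text
stop dark [82.7 18.8] ear edges [115.3 -37.9] [ 82.3 -33.8] [120.6 -22.6] bar corners [126.1  65. ] [ 124.3 -110.6]
ear depth top 118 [[ 92.92508031 -36.2407831 ]
 [106.95264742 -28.24345334]
 [121.12065468 -22.25095977]] 81.65377761522943
bar [  80.00183939 -115.46960701] [128.23977447  63.76299503] 54.16790004843082
scene ear 149 [[ 92.66192222 -36.67685903]
 [113.96944641 -30.41939251]
 [122.64995591 -22.53096616]] [60.88432356 86.03475941]
bar [  80.01179362 -115.42475922] [127.43179104  63.35487137]
[ 0.64937269 -0.19459716] [ 0.64744576 -0.18478457] [[ 0.98125905 -0.19269323]
 [ 0.19269323  0.98125905]]
```

>>> move_arm(
  deltas=[
    [[0, 0, 0.1], [0.25, -0.5, 0], 1],
    [[0, 0, 0.15], [0.5, -1, 0], 1],
  ],
)

```text
time: 0.35
tool_pos: [0.2189, 0.5523, 0.2302]
tcp_rot: [-0.02, -3.141, 0.002]
wrist_force: [1.3, -0.3, 1.4]
width: 0.604
```

>>> move_arm(
  deltas=[
    [[0, 0, 0.07], [0.25, -0.5, 0], 1],
    [[0, 0, 0.13], [0.5, -1, 0], 1],
  ],
)

```text
time: 0.6
tool_pos: [0.2692, 0.4516, 0.2307]
tcp_rot: [0.299, -3.127, 0.001]
wrist_force: [0.9, -0.1, 0.7]
width: 0.144
```

>>> move_arm(
  deltas=[
    [[0, 0, 0], [0.25, -0.5, 0], 1],
    [[0, 0, 0], [0.5, -1, 0], 1],
  ],
)

```text
time: 0.85
tool_pos: [0.3191, 0.3517, 0.2309]
tcp_rot: [0.294, -3.128, 0.001]
wrist_force: [1.4, 0.1, 0.1]
width: 0.004
```

>>> move_arm(
  deltas=[
    [[0, 0, 0], [0.25, -0.5, 0], 1],
    [[0, 0, 0], [0.5, -1, 0], 1],
  ],
)

```text
time: 1.1
tool_pos: [0.3691, 0.2518, 0.231]
tcp_rot: [-0.294, 3.128, -0.0]
wrist_force: [1.1, 0.3, -0.7]
width: 0.001
```

>>> move_arm(
  deltas=[
    [[0, 0, 0], [0.25, -0.5, 0], 1],
    [[0, 0, 0], [0.5, -1, 0], 1],
  ],
)

```text
time: 1.35
tool_pos: [0.4191, 0.1518, 0.2311]
tcp_rot: [-0.294, 3.128, 0.0]
wrist_force: [1.0, 0.7, 0.1]
width: -0.001
```

>>> move_arm(
  deltas=[
    [[0, 0, 0], [0.35, -0.5, 0], 1],
    [[0, 0, 0], [0.7, -1, 0], 1],
  ],
)

```text
time: 1.6
tool_pos: [0.4893, 0.0518, 0.2312]
tcp_rot: [-0.293, 3.128, 0.0]
wrist_force: [1.2, 0.1, -0.4]
width: -0.001
```

>>> move_arm(
  deltas=[
    [[0, 0, 0], [0.35, -0.5, 0], 1],
    [[0, 0, 0], [0.7, -1, 0], 1],
  ],
)

```text
time: 1.85
tool_pos: [0.5594, -0.0483, 0.2309]
tcp_rot: [0.293, -3.128, -0.001]
wrist_force: [0.6, 0.3, 0.6]
width: -0.001
```

>>> move_arm(
  deltas=[
    [[0, 0, 0], [0.4, -0.5, 0], 1],
    [[0, 0, 0], [0.7, -1, 0], 1],
    [[0, 0, 0], [0.7, -1, 0], 1],
  ],
)

```text
time: 2.22
tool_pos: [0.6299, -0.1501, 0.2298]
tcp_rot: [0.287, -3.127, 0.001]
wrist_force: [0.0, 0.7, -0.1]
width: 0.003
```

>>> move_arm(
  deltas=[
    [[0, 0, 0], [0.17, -0.35, 0], 1],
    [[0, 0, 0], [0.17, -0.35, -0.5], 1],
    [[0, 0, 0], [0.17, -0.35, -1], 1],
    [[0, 0, 0], [0.17, -0.35, -1], 1],
  ],
)

```text
time: 2.72
tool_pos: [0.6408, -0.179, 0.1254]
tcp_rot: [0.293, -3.117, -0.008]
wrist_force: [-0.6, 0.4, -0.9]
width: -0.001
```

>>> move_arm(
  deltas=[
    [[0, 0, 0], [0, 0, -0.3], 1],
    [[0, 0, 0], [0, 0, -0.6], 1],
    [[0, 0, 0], [0, 0, -0.62], 1],
    [[0, 0, 0], [0, 0, -0.62], 1],
  ],
)

```text
time: 3.22
tool_pos: [0.6472, -0.1814, 0.0717]
tcp_rot: [-0.294, 3.125, -0.002]
wrist_force: [0.0, -0.5, -0.0]
width: 0.001
```

Run:
```python
from workcell import status, read_camera, camera_info
import cv2,numpy as np
from h import *
s=status.read_state(); print(s["tool_pos"],w2b(s["tool_pos"]),s["wrist_force"])
p,d=read_camera("scene"); c=p[190:320,150:310]; c=cv2.resize(c,None,fx=4.5,fy=4.5,interpolation=cv2.INTER_CUBIC)
q,_=read_camera("wrist"); 
cv2.imwrite("pics/s1.png",c[...,::-1]);cv2.imwrite("pics/w1.png",q[...,::-1])
```

```text
[ 0.64716253 -0.18142575  0.07172112] [ 0.10936929 -0.06664955] [ 0.00077926 -0.46782356 -0.0444162 ]
```

View pics/s1.png

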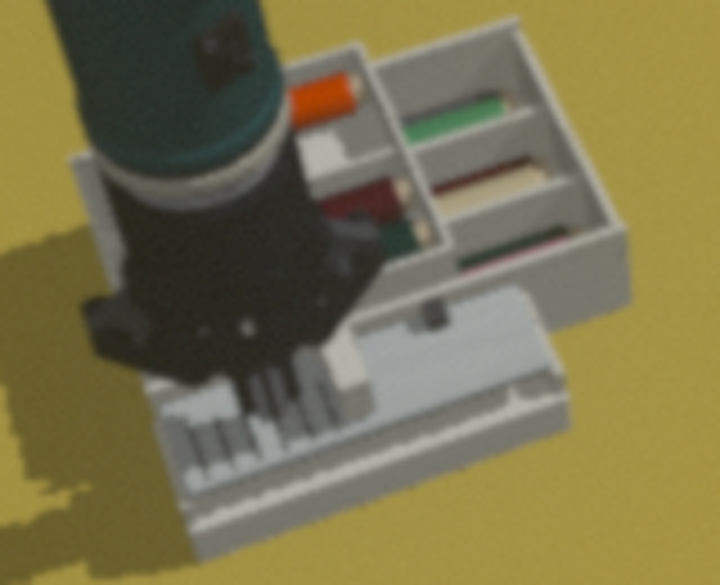

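View pics/w1.png

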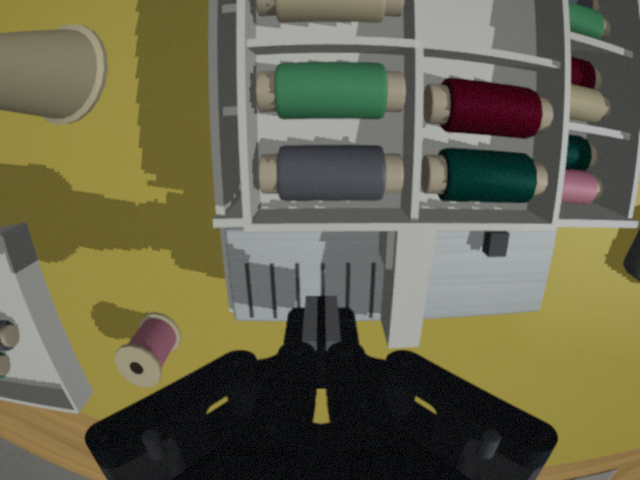

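The fingers are over the bar, 66 mm to the -y side of the box centre. They are clear of the ear and in the lane, so I'm pressing down now.

>>> move_arm(
  deltas=[
    [[0, 0, 0], [0, 0, 0], 1],
    [[0, 0, 0], [0, 0, -0.08], 1],
    [[0, 0, 0], [0, 0, -0.13], 1],
    [[0, 0, 0], [0, 0, -0.18], 1],
    [[0, 0, 0], [0, 0, -0.2], 1],
    [[0, 0, 0], [0, 0, -0.2], 1],
  ],
)

```text
time: 4.08
tool_pos: [0.6455, -0.1814, 0.0493]
tcp_rot: [0.293, -3.127, -0.001]
wrist_force: [-2.2, 0.6, 3.9]
width: -0.005
```

>>> move_arm(
  deltas=[
    [[0, 0, 0], [0, 0, -0.03], 1],
    [[0, 0, 0], [0, 0, -0.06], 1],
    [[0, 0, 0], [0, 0, -0.06], 1],
  ],
)

```text
time: 4.45
tool_pos: [0.6458, -0.1815, 0.0439]
tcp_rot: [0.293, -3.128, -0.0]
wrist_force: [-3.6, 0.2, 7.6]
width: -0.002
```

>>> move_arm(
  deltas=[
    [[0, 0, 0], [0, 0, -0.02], 1],
    [[0, 0, 0], [0, 0, -0.04], 1],
    [[0, 0, 0], [0, 0, -0.04], 1],
  ],
)

```text
time: 4.82
tool_pos: [0.646, -0.1815, 0.0435]
tcp_rot: [0.294, -3.128, 0.0]
wrist_force: [-11.7, 3.9, 23.4]
width: -0.0
```

>>> move_arm(
  deltas=[
    [[0, 0, 0], [-0.01, 0.05, 0.01], 1],
    [[0, 0, 0], [-0.02, 0.1, 0.01], 1],
    [[0, 0, 0], [-0.03, 0.15, 0.01], 1],
    [[0, 0, 0], [-0.04, 0.2, 0.01], 1],
    [[0, 0, 0], [-0.05, 0.25, 0.01], 1],
    [[0, 0, 0], [-0.06, 0.3, 0.01], 1],
    [[0, 0, 0], [-0.07, 0.35, 0.01], 1],
    [[0, 0, 0], [-0.07, 0.35, 0.01], 1],
  ],
)

```text
time: 5.82
tool_pos: [0.6431, -0.1493, 0.044]
tcp_rot: [-0.294, 3.119, -0.009]
wrist_force: [0.6, -5.9, 10.8]
width: 0.005
```

Run:
```python
from workcell import status, read_camera, camera_info
import cv2,numpy as np
from h import *
s=status.read_state(); print(s["tool_pos"],w2b(s["tool_pos"]),s["wrist_force"])
p,d=read_camera("scene"); c=p[190:320,150:310]; c=cv2.resize(c,None,fx=4,fy=4,interpolation=cv2.INTER_CUBIC)
cv2.imwrite("pics/s2.png",c[...,::-1])
i=camera_info("scene");K,R,t=[np.array(i[k]) for k in"KRt"]
X=cloud(d,K,R,t);B=w2b(X)*1e3;Z=X[...,2]*1e3
m=(Z>62)&(Z<86)&(B[...,0]>95)&(B[...,0]<126)&(abs(B[...,1])<110)&(p.min(-1)>110);print(m.sum(),np.percentile(B[m],[2,50,98],axis=0))
```

```text
[ 0.64307056 -0.14933428  0.04401786] [ 0.11153783 -0.034371  ] [ 0.59555538 -5.89466945 10.81082153]
19 [[118.51508193 -14.1182085 ]
 [120.13046219  -5.29791419]
 [122.48999224  -3.28696565]]
```

View pics/s2.png

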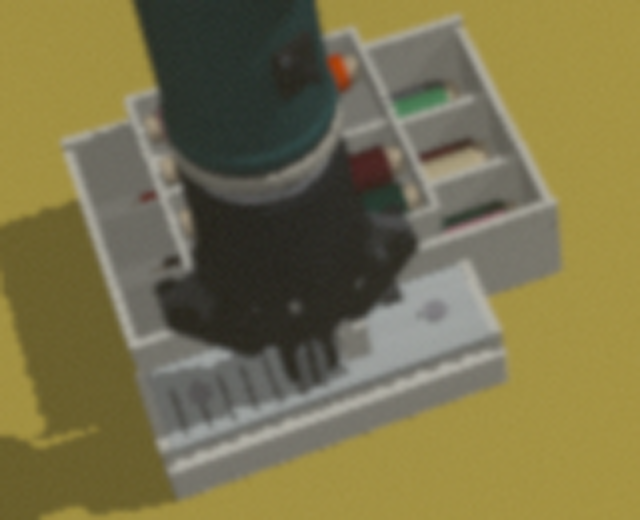

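The tray is sliding: the ear front is at about -3 mm and the joint at about 0.030. The bar is down (z 0.044, 11 N). I'll press slightly harder and carry on.

>>> move_arm(
  deltas=[
    [[0, 0, 0], [-0.01, 0.0, -0.015], 1],
    [[0, 0, 0], [-0.02, 0.05, -0.015], 1],
    [[0, 0, 0], [-0.03, 0.1, -0.015], 1],
    [[0, 0, 0], [-0.04, 0.15, -0.015], 1],
    [[0, 0, 0], [-0.05, 0.2, -0.015], 1],
    [[0, 0, 0], [-0.06, 0.25, -0.015], 1],
    [[0, 0, 0], [-0.07, 0.3, -0.015], 1],
    [[0, 0, 0], [-0.08, 0.35, -0.015], 1],
    [[0, 0, 0], [-0.09, 0.4, -0.015], 1],
    [[0, 0, 0], [-0.09, 0.4, -0.015], 1],
  ],
)

```text
time: 7.12
tool_pos: [0.6354, -0.1098, 0.0438]
tcp_rot: [-0.294, 3.117, -0.011]
wrist_force: [0.0, -6.3, 14.6]
width: 0.001
```

>>> move_arm(
  deltas=[
    [[0, 0, 0], [-0.01, 0.03, 0], 1],
    [[0, 0, 0], [-0.015, 0.06, 0], 1],
    [[0, 0, 0], [-0.02, 0.09, 0], 1],
    [[0, 0, 0], [-0.02, 0.11, 0], 1],
    [[0, 0, 0], [-0.02, 0.11, 0], 1],
  ],
)

```text
time: 7.75
tool_pos: [0.6333, -0.0989, 0.0438]
tcp_rot: [-0.294, 3.117, -0.011]
wrist_force: [-0.2, -7.0, 15.5]
width: -0.0
```

>>> move_arm(
  deltas=[
    [[0, 0, 0], [-0.005, 0.02, 0], 1],
    [[0, 0, 0], [-0.008, 0.04, 0], 1],
    [[0, 0, 0], [-0.008, 0.04, 0], 1],
  ],
)

```text
time: 8.12
tool_pos: [0.6331, -0.0975, 0.0439]
tcp_rot: [-0.294, 3.116, -0.016]
wrist_force: [0.2, -16.7, 13.0]
width: 0.001
```

The end stop has been reached: the push force jumped to 17 N and the motion stopped. I'll back off and lift.

>>> move_arm(
  deltas=[
    [[0, 0, 0], [0.01, -0.04, 0], 1],
    [[0, 0, 0], [0.02, -0.1, 0], 1],
    [[0, 0, 0], [0.02, -0.1, 0], 1],
    [[0, 0, 0], [0.02, -0.1, 0.1], 1],
    [[0, 0, 0], [0.02, -0.1, 0.3], 1],
    [[0, 0, 0], [0.02, -0.1, 0.7], 1],
    [[0, 0, 0], [0.02, -0.1, 1], 1],
    [[0, 0, 0], [0.02, -0.1, 1], 1],
  ],
)

```text
time: 9.12
tool_pos: [0.6312, -0.1022, 0.1423]
tcp_rot: [-0.293, 3.122, -0.003]
wrist_force: [-0.1, 0.6, 0.1]
width: -0.002
```

>>> move_arm(
  deltas=[
    [[0, 0, 0], [-0.3, 0.3, 0.5], 1],
    [[0, 0, 0], [-0.9, 0.9, 0.6], 1],
    [[0, 0, 0], [-1, 1, 0.6], 1],
    [[0, 0, 0], [-1, 1, 0.6], 1],
  ],
)

```text
time: 9.62
tool_pos: [0.5264, -0.0, 0.1975]
tcp_rot: [0.297, -3.125, -0.001]
wrist_force: [0.4, -0.4, 0.2]
width: 0.002
```

Run:
```python
from workcell import status, read_camera, camera_info
import cv2,numpy as np
from h import *
s=status.read_state(); print(s["tool_pos"],s["wrist_force"])
p,d=read_camera("scene"); c=p[190:360,90:310]; c=cv2.resize(c,None,fx=3.5,fy=3.5,interpolation=cv2.INTER_CUBIC)
cv2.imwrite("pics/s3.png",c[...,::-1])
i=camera_info("scene");K,R,t=[np.array(i[k]) for k in"KRt"]
X=cloud(d,K,R,t);B=w2b(X)*1e3;Z=X[...,2]*1e3
m=(Z>62)&(Z<86)&(B[...,0]>95)&(B[...,0]<126)&(abs(B[...,1])<110);print("ear",m.sum(),np.percentile(B[m],[2,50,98],axis=0))
for a,b in((-100,-20),(-20,10)):
    m=(Z>38)&(Z<60)&(B[...,0]>95)&(B[...,0]<120)&(B[...,1]>a)&(B[...,1]<b);print("bar z",np.median(Z[m]))
p0,d0=load("scene")[:2]; X0=cloud(d0,K,R,t); B0=w2b(X0)*1e3;Z0=X0[...,2]*1e3
m=(Z0>38)&(Z0<60)&(B0[...,0]>95)&(B0[...,0]<120)&(B0[...,1]>-100)&(B0[...,1]<-50);print("bar z before",np.median(Z0[m]))
for n,(u,v) in dict(spool=(163,340),cone=(118,270),tape=(336,252)).items():
    w=np.s_[v-22:v+22,u-22:u+22]; print(n,np.abs(p[w].astype(int)-p0[w]).mean())
```

```text
[ 5.26403418e-01 -4.15122197e-06  1.97504040e-01] [ 0.44815707 -0.4214822   0.19472602]
ear 129 [[ 95.91696659  34.09876903]
 [113.84787319  40.7090886 ]
 [121.95911396  48.09867217]]
bar z 54.78996274146195
bar z 54.801215564516234
bar z before 54.54253981741642
spool 1.1265495867768596
cone 18.829028925619834
tape 1.1542699724517906
```

View pics/s3.png

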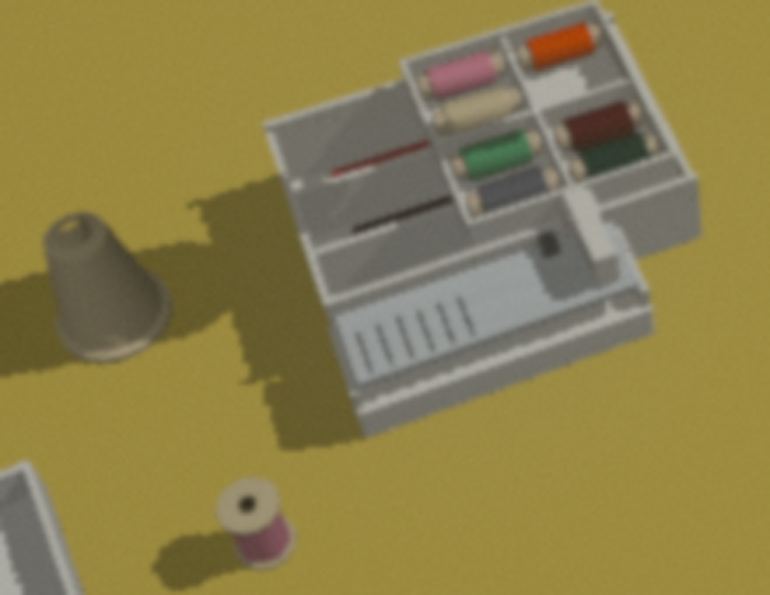

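The ear is centred at about +41 mm, behind the stop block, and the bar is back up at 54.8 mm. The cone, at (110,285) in the crop, stands where it was; its pixel difference looks like the arm's shadow.

```bash
python3 -c "
from workcell import order; print(order.finish_job())"
```

```text
the job is handed in; nothing more can be done
None
```

The tray is fully home and the catch has sprung up behind the ear; I handed the job in at about 10 s of robot time. I pressed the bar down with the closed fingertips and held it there, at fingertip height about 44 mm, wherever I read it during the push. I pushed the ear until the force jumped to 17 N at the end stop, then backed off and lifted clear.

**Last checks**
- **Tray:** the ear is centred at about box y = +41 mm, which puts the joint at about 0.080.
- **Catch:** the bar top is at 54.8 mm, against 54.5 mm before I started, so it is up again.
- **Robot:** clear of everything, with the wrist force at about zero.
- **Loose items:** the image patches for the spool and tape case are unchanged from the start.
- **One check disagreed:** the cone's image patch did change. I put that down to the arm's shadow, because by eye the cone stands upright at the same pixel position, but I did not measure its position again.

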